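Find the case whose check weight has come loose and hold it out

ROBOT

A 6-joint arm with a two-finger parallel gripper is mounted at the origin on the work surface; the furniture and walls round the work are solid. World frame = base frame: x ahead of the robot, y to its left, z up, the work surface at z = 0. Lengths are in m, angles in degrees, forces in N, time in s.
With the tool pointing down it reaches from about 0.325 to 0.85 m from the base axis. Payload 15.5 kg.
Tool frame: the origin (TCP) lies at the very end of the fingers, on their centre line; the grasp point (between the pads) lies arm.grip_depth behind it (arm.grip_depth is the distance from the TCP to the grasp point, in m); z points along the fingers, y is the line along which they close (so a half turn about z gives the same grasp; the last joint's range is limited). The gripper opens to 91 mm and grips with 3 to 60 N. Pads are 32 mm wide; open, the fingers measure 118 mm over their backs; the gripper's body (76 mm by 178 mm) begins 60 mm behind the grasp point.
Start: joints at [-5.472, 28.281, 77.091, -0, 74.628, -5.472], TCP at [0.625, 0, 0.214] pointing down, gripper open.
Joint ranges: [-166.48, 166.48], [-47.26, 123.95], [12.59, 153.08], [-70.14, 250.14], [6.76, 159.57], [-176.63, 176.63]. Speed limits (degrees/s): [108.29, 108.29, 147.25, 172.46, 172.46, 172.46].

INTERFACE

Orientations are given as a 3x3 rotation matrix whose columns are the frame's x, y, z axes.
In Python, from rig import arm gives the robot as it stands. Calls block until the motion is done:
- arm.move_to(position, orientation): joint-space move of the TCP to a pose.
- arm.move_l(position, orientation=None, feed=0.15): straight line of the TCP; orientation=None keeps the orientation; feed is the mean speed in m/s.
- arm.move_joints(angles): joint-space move.
- arm.grip(opening): finger opening in m; the grip force is fixed at half the most; returns when the fingers have stopped.
- arm.sleep(seconds).
- arm.solve_ik(position, orientation): joint angles nearest the present ones, or None.
- arm.snapshot(name): name is "scene" or "top"; returns the picture (480x640x3 uint8, red, green, blue); there is no depth.
- arm.get_calibration(name): a dict with "intrinsics" (3x3 intrinsics, pixels), "cam_to_world" (4x4, takes a point from camera to world coordinates). Camera axes: x right, y down, z forward; pixel columns grow to the right and rows downward; lengths in m; the calibration is good to about 2 mm. A picture is of the moment at which its call begins. get_calibration takes no time and is no camera call.
A pose or a line that the arm cannot do raises arm.Unreachable and nothing moves.
- arm.sign_off(): hands the job in; it is judged then, once.
Readings, each from a call of its own:
- arm.current_t(): time.
- arm.current_joint_positions(): joint angles.
- arm.current_dq(): joint speeds.
- arm.current_tau(): joint torques, N m.
- arm.current_ee_pos(): TCP position.
- arm.current_tool_rot(): TCP orientation.
- arm.current_force(): force on the tool from outside, world axes, zero at the start.
- arm.current_torque(): the same for the moment, N m.
- arm.current_width(): finger opening in m.
- arm.current_grasp_force(): force on a finger pad.
Only numpy, scipy, OpenCV 4.12 (cv2) and the standard library are available. Lean on these libraries where they do the work, as an engineer would, in place of code of your own. Each camera call takes 0.05 s, during which the arm holds its last target. There are 200 camera calls.

TASK

Each of the three shut steel cases in the rack holds a check weight for the kitchen scales, and in one of them the weight has come out of its holder. Going from left to right, lift each case clear of the rack, rock it in the air (far end well down, then near end well down) to feel whether something rolls and knocks inside, and seat it back in its recess. Then present the rattling case so that it can be opened over the food box with nothing lost: finish while still holding it in the gripper, level and still, centred 10 to 20 cm above the open box, with the other two let go and fully home in their recesses, and without dropping anything or disturbing the things around.

Things in the scene. Friction and masses are not known exactly. Their poses are not given: they have to be found in the camera images.
- rack: a flat white plastic rack, 204 mm (x) by 332 mm (y) by 18 mm high, that stays where it is; origin at the centre of its underside on the table. Three recesses side by side, long side along the rack's x, centres 114 mm apart in y; each is 165 by 65 mm (2.5 mm to spare all round) and 12 mm deep. Neighbouring cases stand 54 mm apart
- recess_left (a point): centre of the floor of the left recess of the rack, at the rack's +y end (the robot's left), 6 mm above the table; a case seated in it has its origin here and stands out 34 mm above the rack
- case_left: shut steel case in the left recess: 160 mm long (x; +x is its far end, away from the robot), 60 mm wide (y), 46 mm high, about 0.32 kg in all; plain sides to grip across the width from above, a small clasp at each end; origin at the centre of the underside. The three cases look alike and weigh about the same
- recess_middle (a point): centre of the floor of the middle recess of the rack, the middle one, 6 mm above the table; a case seated in it has its origin here and stands out 34 mm above the rack
- case_middle: shut steel case in the middle recess, as case_left. Each case holds a 0.16 kg steel weight: in two it is wedged in the middle, in one (any of the three) it (weight_loose; not reported) is a ball that rolls up to 59 mm from the middle to either end, so with an end 15 degrees down its balance point lies about 29 mm towards that end
- recess_right (a point): centre of the floor of the right recess of the rack, at the rack's -y end, 6 mm above the table; a case seated in it has its origin here and stands out 34 mm above the rack
- case_right: shut steel case in the right recess, as case_left
- food_box: a clear open plastic food box, 111 by 96 mm and 63 mm high, empty, loose, on the table beyond the rack; origin at the centre of its underside
- timer: a round kitchen dial timer, 72 mm across and 47 mm high; bystander, origin under its centre
- roll: a roll of labels lying flat, 68 mm across and 30 mm high; bystander, origin under its centre
- flask: an aluminium sampling flask, 63 mm across and 148 mm high; bystander, origin under its centre

How it is judged:
By the outcome, as a careful person would: the job done as asked, in the order asked, and still so for the second after the job is handed in, while the arm keeps its last pose, push and grip.
It also fails if it takes over 72 s, if anything falls off the work surface, if the arm or the gripper's body presses on something with over 40 N, if the wrist force passes 120 N, or if a joint passes its speed limit or range.

## Working session

There is one attempt and no reset: what is moved stays moved. The work goes in short steps, each a Python script; the robot and the scene stay as the last script left them, time stands still between calls to the robot, and variables do not carry over. Pictures are saved under pics/ and viewed, at most 10 in all, crops included, and the job is handed in when it is done.

```bash
ls; mkdir -p pics; python3 - <<'E'
from rig import arm
import cv2, numpy as np
np.set_printoptions(precision=4,suppress=True)
for n in ("scene","top"):
    im=arm.snapshot(n); cv2.imwrite(f"pics/{n}0.png",im[:,:,::-1])
    c=arm.get_calibration(n); print(n,c["intrinsics"],c["cam_to_world"])
print(arm.grip_depth,arm.current_t(),arm.current_tool_rot(),arm.current_force(),arm.current_width())
E
```

```text
pics
scene [[543.6052   0.     309.7868]
 [  0.     543.6052 237.2265]
 [  0.       0.       1.    ]] [[ 0.8913 -0.2308  0.3902  0.0945]
 [-0.4533 -0.4481  0.7705 -0.8868]
 [-0.003  -0.8637 -0.504   0.6258]
 [ 0.      0.      0.      1.    ]]
top [[567.603    0.     319.997 ]
 [  0.     567.603  233.2951]
 [  0.       0.       1.    ]] [[ 0.0174 -0.9916  0.1285  0.341 ]
 [-0.9998 -0.0177 -0.0013  0.0238]
 [ 0.0035 -0.1285 -0.9917  1.5274]
 [ 0.      0.      0.      1.    ]]
0.0188 0.1 [[ 0.      1.     -0.001 ]
 [ 1.     -0.      0.0001]
 [ 0.0001 -0.001  -1.    ]] [-0.018  -0.1122  0.0653] 0.09100195803323079
```

View pics/scene0.png

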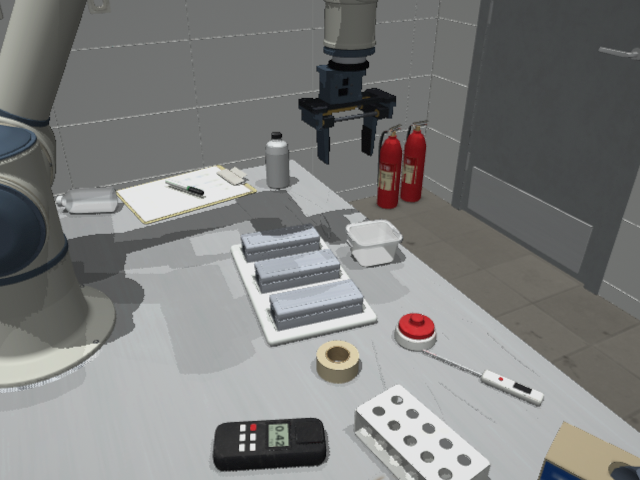

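View pics/top0.png

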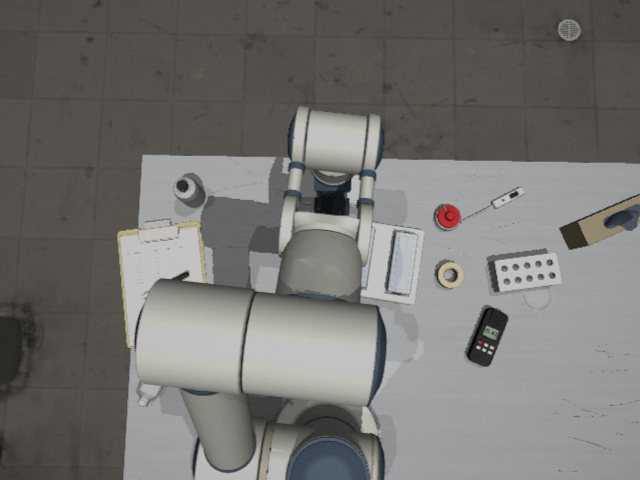

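The scene view shows the rack with three cases at (300,275), the box at (373,242), the flask (277,162), the roll (337,361) and the timer (416,331). In the top view the arm hides most of the rack, so I'll swing it left and look again.

```bash
python3 - <<'E'
from rig import arm
import cv2, numpy as np
j=np.array(arm.current_joint_positions()); j[0]=50; j[1]-=12
arm.move_joints(j)
for n in ("scene","top"):
    im=arm.snapshot(n); np.save(f"pics/{n}1.npy",im); cv2.imwrite(f"pics/{n}1.png",im[:,:,::-1])
print(arm.current_t(),arm.current_ee_pos())
a=cv2.imread("pics/top1.png")[140:350,180:480]; b=cv2.imread("pics/scene1.png")[200:350,220:420]
cv2.imwrite("pics/topc.png",cv2.resize(a,None,fx=2.6,fy=2.6,interpolation=cv2.INTER_CUBIC))
cv2.imwrite("pics/scenec.png",cv2.resize(b,None,fx=4,fy=4,interpolation=cv2.INTER_CUBIC))
E
```

```text
2.325 [0.35176142 0.51064555 0.34337623]
```

View pics/topc.png

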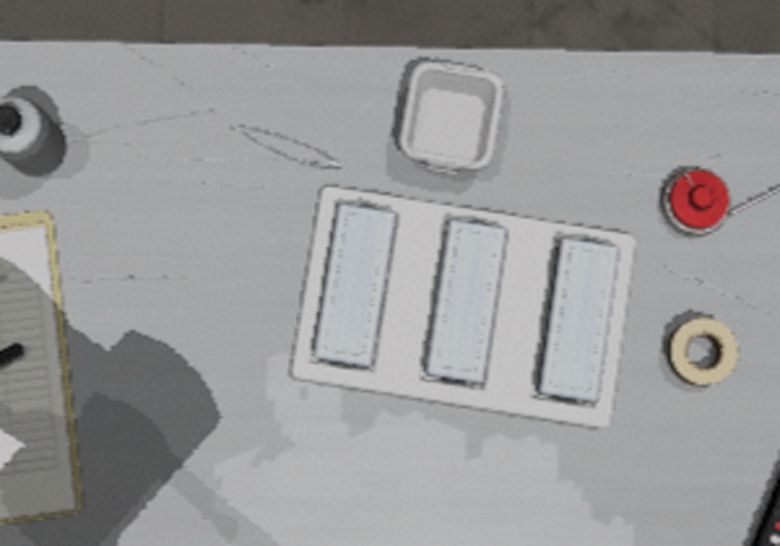

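View pics/scenec.png

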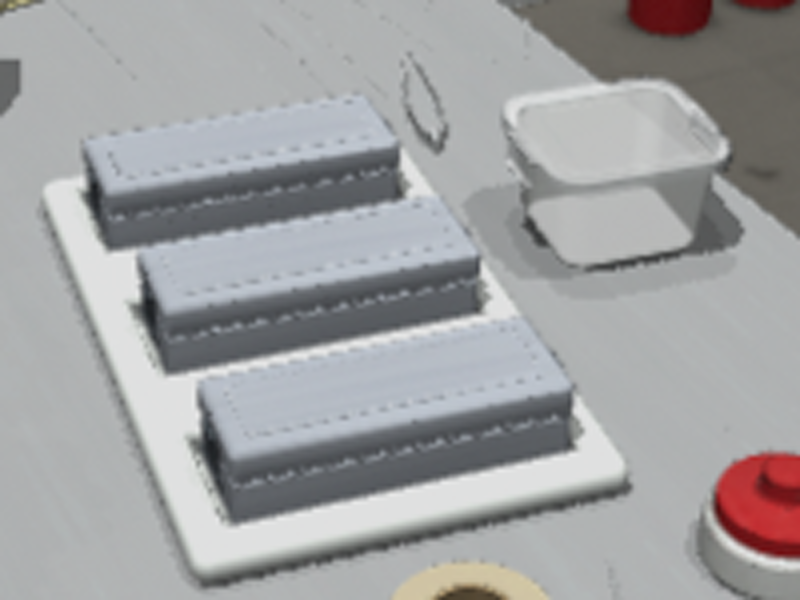

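The top view shows the rack turned about 8°, with lids at crop pixels (355,285), (465,302) and (578,320) and the box at (450,115). The scene view shows the three lids as clean bright quads. I'll segment the lids in both views and triangulate.

```bash
cat > vis.py <<'E'
import numpy as np, cv2
from rig import arm
C={n:arm.get_calibration(n) for n in ("scene","top")}
def P(n):
    M=np.linalg.inv(C[n]["cam_to_world"]); return C[n]["intrinsics"]@M[:3]
def ray(n,uv,z):
    T=C[n]["cam_to_world"]; d=T[:3,:3]@np.linalg.inv(C[n]["intrinsics"])@[*uv,1]; o=T[:3,3]
    return o+d*(z-o[2])/d[2]
def tri(a,b):  # a scene px, b top px
    X=cv2.triangulatePoints(P("scene"),P("top"),np.float64(a).reshape(-1,2).T,np.float64(b).reshape(-1,2).T)
    return (X[:3]/X[3]).T
def quad(c):
    h=cv2.convexHull(c); 
    for e in np.linspace(1,15,57):
        q=cv2.approxPolyDP(h,e,True)[:,0].astype(float)
        if len(q)<=4: return q
def lids(n,im,roi,lo=8,v=150):
    x0,y0,x1,y1=roi; a=im[y0:y1,x0:x1].astype(int)
    m=((a[...,2]-a[...,0]>lo)&(a[...,2]>v)).astype(np.uint8)*255
    m=cv2.morphologyEx(m,cv2.MORPH_CLOSE,np.ones((3,3)))
    m=cv2.morphologyEx(m,cv2.MORPH_OPEN,np.ones((3,3)))
    cs=[c for c in cv2.findContours(m,cv2.RETR_EXTERNAL,cv2.CHAIN_APPROX_NONE)[0] if cv2.contourArea(c)>500]
    return [c+[x0,y0] for c in cs],m
E
python3 - <<'E'
import sys; sys.path.insert(0,'.')
from vis import *
np.set_printoptions(precision=4,suppress=True)
t=np.load("pics/top1.npy"); s=np.load("pics/scene1.npy")
print("px lid",t[250,316],s[240,290],s[305,310],"rack",t[250,340],s[270,245],"table",t[200,250], "side",s[262,290])
for n,im,roi in(("top",t,(285,200,430,310)),("scene",s,(230,215,375,345))):
    cs,m=lids(n,im,roi); cv2.imwrite(f"pics/m_{n}.png",cv2.resize(m,None,fx=3,fy=3))
    for c in cs:
        print(n,cv2.contourArea(c),np.mean(c[:,0],0),quad(c).tolist())
        if n=="top":
            r=cv2.minAreaRect(c); b=cv2.boxPoints(r); print(r, [ray(n,p,.052)[:2] for p in b])
E
```

```text
px lid [180 185 192] [180 186 194] [188 196 205] rack [193 191 194] [224 224 224] table [167 168 169] side [181 187 196]
scene 1673.5 [314.8756 296.3085] [[361.0, 297.0], [280.0, 314.0], [270.0, 298.0], [349.0, 279.0]]
scene 1266.5 [295.8287 262.8122] [[338.0, 261.0], [260.0, 276.0], [255.0, 265.0], [325.0, 249.0]]
scene 972.0 [279.0732 235.3902] [[317.0, 236.0], [246.0, 247.0], [243.0, 234.0], [311.0, 224.0]]
```

```bash
python3 - <<'E'
import sys; sys.path.insert(0,'.')
from vis import *
np.set_printoptions(precision=4,suppress=True)
t=np.load("pics/top1.npy"); s=np.load("pics/scene1.npy")
a=t.astype(int); print((a[250,295:345,2]-a[250,295:345,0]).tolist()); print(a[250,295:345,2].tolist()); print(a[180:225,352].min(1).tolist())
tb=cv2.GaussianBlur(t,(3,3),0)
cs,m=lids("top",tb,(285,200,430,310),lo=6,v=140)
for c in cs: print(cv2.contourArea(c),cv2.minAreaRect(c),quad(c).tolist())
E
```

```text
[2, 0, 0, 0, 1, 0, 0, 0, 1, 3, 10, 8, 5, 6, 8, 10, 10, 10, 9, 5, 8, 12, 10, 10, 9, 10, 10, 7, 5, 2, -1, 5, 9, 1, 1, 0, 0, 0, 0, 0, 1, 0, 1, 0, -1, 1, -2, 0, -1, -1]
[166, 133, 142, 186, 195, 197, 194, 195, 156, 98, 150, 192, 194, 182, 181, 192, 195, 195, 194, 193, 196, 192, 194, 195, 193, 194, 193, 193, 190, 190, 195, 190, 162, 135, 171, 195, 193, 194, 194, 193, 195, 195, 195, 196, 195, 194, 192, 195, 192, 194]
[188, 186, 186, 187, 185, 185, 185, 186, 186, 186, 188, 187, 185, 188, 186, 188, 186, 186, 186, 183, 179, 187, 172, 164, 149, 148, 147, 126, 131, 142, 141, 139, 142, 146, 163, 161, 165, 150, 118, 185, 191, 185, 145, 144, 123]
696.0 ((402.2420349121094, 262.7566833496094), (14.79545783996582, 60.29515838623047), 5.04245138168335) [[408.0, 233.0], [407.0, 293.0], [394.0, 291.0], [399.0, 238.0]]
621.5 ((356.9924621582031, 254.92999267578125), (16.70392417907715, 60.120460510253906), 7.853313446044922) [[369.0, 229.0], [361.0, 281.0], [351.0, 284.0], [354.0, 225.0]]
843.0 ((313.8610534667969, 248.66290283203125), (18.243938446044922, 59.830562591552734), 10.713123321533203) [[328.0, 221.0], [318.0, 273.0], [308.0, 278.0], [310.0, 220.0]]
```

```bash
cat >> vis.py <<'E'
def toplids(t):
    a=cv2.GaussianBlur(t,(3,3),0).astype(int)[200:310,285:430]
    m=((a[...,2]-a[...,0]>3)&(a[...,2]>140)).astype(np.uint8)*255
    m=cv2.morphologyEx(m,cv2.MORPH_CLOSE,np.ones((7,7)))
    m=cv2.morphologyEx(m,cv2.MORPH_OPEN,np.ones((7,7)))
    cs=[c+[285,200] for c in cv2.findContours(m,cv2.RETR_EXTERNAL,cv2.CHAIN_APPROX_NONE)[0] if cv2.contourArea(c)>500]
    return sorted(cs,key=lambda c:c[:,0,0].mean())
def diag(q):
    c=q.mean(0); q=q[np.argsort(np.arctan2(*(q-c).T[::-1]))]
    k=np.linalg.solve(np.c_[q[2]-q[0],q[1]-q[3]],q[1]-q[0])[0]; return q[0]+k*(q[2]-q[0])
E
python3 - <<'E'
import sys; sys.path.insert(0,'.')
from vis import *
np.set_printoptions(precision=4,suppress=True)
t=np.load("pics/top1.npy"); s=np.load("pics/scene1.npy")
T=toplids(t); S=sorted(lids("scene",s,(230,215,375,345))[0],key=lambda c:c[:,0,0].mean())
for a,b in zip(S,T):
    r=cv2.minAreaRect(b); bp=cv2.boxPoints(r)
    W=np.array([ray("top",p,.052)[:2] for p in bp]); d=[W[1]-W[0],W[2]-W[1]]; d=max(d,key=np.linalg.norm)
    yaw=np.degrees(np.arctan(d[1]/d[0]))
    print(cv2.contourArea(b),r,"tri",tri(diag(quad(a)),r[0])[0],"ray",ray("top",r[0],.052),yaw,[np.linalg.norm(W[1]-W[0]),np.linalg.norm(W[2]-W[1])])
# rack outlines
w=((s.min(2)>205)[200:360,220:420]).astype(np.uint8)*255
c=max(cv2.findContours(w,cv2.RETR_EXTERNAL,cv2.CHAIN_APPROX_NONE)[0],key=cv2.contourArea)+[220,200]
print("rack scene",cv2.contourArea(c),quad(c).tolist())
for th in(178,183):
    w=((t.min(2)>th)[205:310,285:430]).astype(np.uint8)*255
    w=cv2.morphologyEx(w,cv2.MORPH_OPEN,np.ones((3,3)))
    c=max(cv2.findContours(w,cv2.RETR_EXTERNAL,cv2.CHAIN_APPROX_NONE)[0],key=cv2.contourArea)+[285,205]
    r=cv2.minAreaRect(c); bp=cv2.boxPoints(r); W=np.array([ray("top",p,.018) for p in bp])
    print("rack top",th,r,quad(c).tolist(),W.mean(0),W[:,:2].tolist())
E
```

```text
1276.0 ((316.51397705078125, 248.90634155273438), (23.085786819458008, 60.56599426269531), 8.471144676208496) tri [0.4899 0.0308 0.0498] ray [0.4909 0.0303 0.052 ] -7.240407065110124 [np.float64(0.15896950647079816), np.float64(0.06071821064844081)]
1266.0 ((359.4978332519531, 255.37203979492188), (22.685941696166992, 60.902706146240234), 8.471144676208496) tri [ 0.4696 -0.0798  0.0495] ray [ 0.476  -0.0821  0.052 ] -7.802662040044334 [np.float64(0.1596590810560859), np.float64(0.059525475054449974)]
1272.0 ((403.010009765625, 262.4300231933594), (22.485994338989258, 60.81118392944336), 8.130102157592773) tri [ 0.4556 -0.1946  0.047 ] ray [ 0.4595 -0.1957  0.052 ] -8.03117050887791 [np.float64(0.15918319087577815), np.float64(0.05885667309435356)]
rack scene 1757.5 [[231.0, 247.0], [341.0, 267.0], [375.0, 317.0], [271.0, 341.0]]
rack top 178 ((358.5064697265625, 257.49530029296875), (122.76547241210938, 74.14952850341797), 9.141640663146973) [[304.0, 213.0], [421.0, 230.0], [413.0, 303.0], [294.0, 284.0]] [ 0.4742 -0.0818  0.018 ] [[0.3988792254851736, 0.09363736393265787], [0.5960249151519892, 0.06656926247847916], [0.5488227942310865, -0.25988924727595036], [0.35317387062447214, -0.2275247250647638]]
rack top 183 ((358.459716796875, 257.41912841796875), (122.48226928710938, 73.84233856201172), 9.066502571105957) [[305.0, 212.0], [422.0, 231.0], [413.0, 303.0], [294.0, 284.0]] [ 0.4744 -0.0817  0.018 ] [[0.39919886219137135, 0.09324052474464108], [0.595562176276947, 0.06653763005756023], [0.5489030911796511, -0.25922876405607453], [0.3540130921093752, -0.22725937351605274]]
```

Lid centres agree: rack centre ≈ (0.475, −0.082), yaw ≈ −8°, triangulated lid tops 0.047–0.050 m (nominal 0.052). I'll write the motion helpers, locate the box, and do the left case.

```bash
cat > mot.py <<'E'
import numpy as np, cv2
from rig import arm
from scipy.spatial.transform import Rotation as Ro
np.set_printoptions(precision=3,suppress=True)
YAW=-7.95; C0=np.array([.4752,-.0823]); EY=np.array([-np.sin(np.radians(YAW)),np.cos(np.radians(YAW))])
ZG=.0235; UP=.12
F=np.diag([1.,-1,-1])
def pos(k): return C0+k*.114*EY          # k=+1 left, 0 middle, -1 right
def ori(tilt=0,yaw=YAW): return Ro.from_euler("ZY",[yaw,tilt],degrees=True).as_matrix()@F
def pose(p,z,tilt=0,yaw=YAW):            # rotate about the grasp point; z is TCP height when level
    R=ori(tilt,yaw); g=np.array([p[0],p[1],z+arm.grip_depth]); return g+R[:,2]*arm.grip_depth,R
def read(tag):
    f=[];m=[]
    for _ in range(6): f.append(arm.current_force()); m.append(arm.current_torque()); arm.sleep(.03)
    f=np.mean(f,0);m=np.mean(m,0); e=np.r_[EY,0]
    print(f"{tag}: t={arm.current_t():.2f} F={f} M={m} M.y={m@e:.3f} w={arm.current_width():.4f} gf={arm.current_grasp_force():.1f}",flush=True)
    return f,m@e
def take(k):
    p=pos(k); arm.grip(.091) if arm.current_width()<.088 else None
    arm.move_to(*pose(p,.10)); arm.move_l(pose(p,ZG)[0],feed=.12)
    arm.grip(.05); read("gripped")
    arm.move_l(pose(p,ZG+.02)[0],feed=.06); arm.move_l(pose(p,ZG+UP)[0],feed=.15)
def rock(k,a=22):
    p=pos(k); r=[read("level")[1]]
    for s in (a,-a):
        arm.move_to(*pose(p,ZG+UP,s)); arm.sleep(.5); r.append(read(f"tilt{s}")[1])
    arm.move_to(*pose(p,ZG+UP)); arm.sleep(.2)
    print("M.y far-down minus near-down",r[1]-r[2])
def seat(k):
    p=pos(k); arm.move_l(pose(p,ZG+.02)[0],feed=.15); read("above"); arm.move_l(pose(p,ZG)[0],feed=.05)
    return read("seated")[0]
def free(k):
    p=pos(k); arm.grip(.085); arm.move_l(pose(p,.10)[0],feed=.15)
E
python3 - <<'E'
from vis import *
t=np.load("pics/top1.npy"); s=np.load("pics/scene1.npy")
w=(t.min(2)>190).astype(np.uint8)[155:212,325:385]*255
c=np.vstack(cv2.findContours(w,cv2.RETR_EXTERNAL,cv2.CHAIN_APPROX_NONE)[0])+[325,155]; r=cv2.minAreaRect(c); print(r,ray("top",r[0],.063))
print("tri",tri((373.5,232),r[0]))
from mot import *
for k in(1,0,-1):
    print(pos(k),[arm.solve_ik(*pose(pos(k),ZG+UP,a)) is not None for a in(0,22,-22)])
take(1); rock(1); 
E
```

```text
((363.0952453613281, 190.41297912597656), (18.460186004638672, 39.61623001098633), 41.877872467041016) [ 0.64641843 -0.08934564  0.063     ]
tri [[ 0.64379037 -0.08841265  0.07703099]]
[0.491 0.031] [True, True, True]
[ 0.475 -0.082] [True, True, True]
[ 0.459 -0.195] [True, True, True]
gripped: t=5.89 F=[-0.985  2.272  6.267] M=[ 0.46   0.21  -0.039] M.y=0.271 w=0.0598 gf=30.0
level: t=7.39 F=[-0.36   0.088 -3.487] M=[0.041 0.107 0.001] M.y=0.112 w=0.0597 gf=30.0
tilt22: t=8.64 F=[ 0.016 -0.389 -3.511] M=[-0.013 -0.352  0.002] M.y=-0.351 w=0.0597 gf=30.0
tilt-22: t=10.38 F=[ 0.384  0.18  -3.365] M=[0.101 0.571 0.011] M.y=0.579 w=0.0598 gf=30.0
M.y far-down minus near-down -0.9301542604879873
```

```bash
python3 - <<'E'
from mot import *
f=seat(1)
if abs(f[2])<25: free(1); read("free")
E
```

```text
above: t=12.22 F=[ 0.138  0.056 -3.32 ] M=[0.052 0.127 0.006] M.y=0.133 w=0.0597 gf=30.0
seated: t=12.97 F=[ 0.109  0.877 -3.926] M=[ 0.176  0.07  -0.032] M.y=0.094 w=0.0597 gf=30.0
free: t=14.41 F=[-0.288  0.118 -0.145] M=[ 0.066  0.108 -0.001] M.y=0.116 w=0.0847 gf=0.0
```

```bash
cat >> mot.py <<'E'
def seat(k):
    p=pos(k); arm.move_l(pose(p,ZG+.02)[0],feed=.15); arm.move_l(pose(p,ZG)[0],feed=.05); f=read("seated")[0]
    for i in range(1,4):
        if f[2]>-2: break
        arm.move_l(pose(p,ZG-.0005*i)[0],feed=.02); f=read(f"seated-{i}")[0]
    return f
E
python3 - <<'E'
from mot import *
arm.move_to(*pose(pos(0),.10)); s=arm.snapshot("scene"); np.save("pics/s2.npy",s); cv2.imwrite("pics/s2.png",cv2.resize(s[130:350,200:430,::-1],None,fx=2.7,fy=2.7))
take(0); rock(0)
E
```

```text
gripped: t=17.13 F=[-0.472  2.377  6.87 ] M=[ 0.596  0.172 -0.034] M.y=0.253 w=0.0599 gf=30.0
level: t=18.63 F=[ 0.34  -0.095 -3.166] M=[ 0.068  0.108 -0.013] M.y=0.117 w=0.0599 gf=30.0
tilt22: t=19.88 F=[ 0.042 -0.16  -3.305] M=[ 0.026 -0.316  0.019] M.y=-0.310 w=0.0601 gf=30.0
tilt-22: t=21.61 F=[-0.165 -0.09  -3.271] M=[ 0.097  0.566 -0.017] M.y=0.574 w=0.0596 gf=30.0
M.y far-down minus near-down -0.8838042110086247
```

View pics/s2.png

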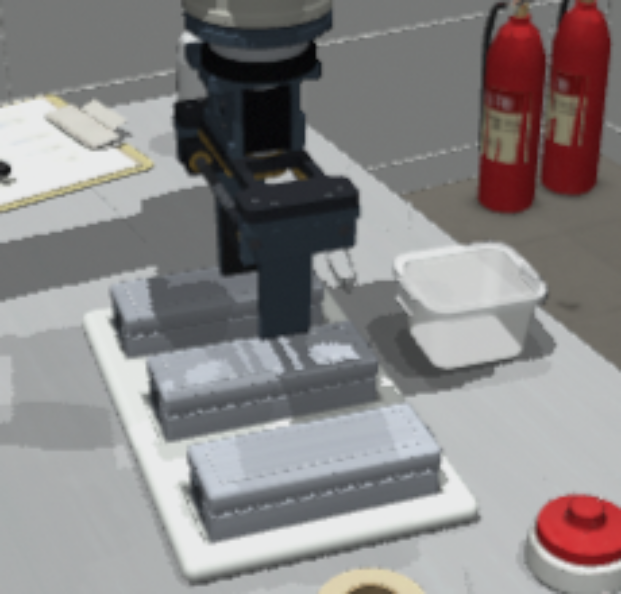

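The picture shows the left case level and home, at (215,310). The middle case reads the same as the left (level 0.117, difference −0.88 against −0.93), so neither seems to rattle. Seating the middle case and testing the right one.

```bash
python3 - <<'E'
from mot import *
f=seat(0)
if abs(f[2])<25:
    free(0); take(-1); rock(-1)
E
```

```text
seated: t=24.00 F=[ 0.157  0.411 -3.529] M=[ 0.124  0.067 -0.022] M.y=0.083 w=0.0600 gf=30.0
seated-1: t=24.45 F=[-0.798  0.701 -1.663] M=[ 0.182  0.165 -0.066] M.y=0.189 w=0.0598 gf=30.0
gripped: t=28.12 F=[-0.293  2.454  6.464] M=[ 0.524  0.15  -0.021] M.y=0.221 w=0.0598 gf=30.0
level: t=29.62 F=[-0.373  0.161 -3.623] M=[0.051 0.095 0.002] M.y=0.101 w=0.0597 gf=30.0
tilt22: t=30.85 F=[-0.212  0.156 -2.832] M=[ 0.002 -0.235 -0.013] M.y=-0.233 w=0.0599 gf=30.0
tilt-22: t=32.51 F=[ 0.547 -0.207 -3.534] M=[ 0.125  0.477 -0.009] M.y=0.490 w=0.0601 gf=30.0
M.y far-down minus near-down -0.7226421473556424
```

The right case's tilt difference is −0.72 N m against about −0.90 for the others. That +0.18 shift is what the rolling ball should give, so the right case rattles. Seating it, then measuring the box from the stored pictures.

```bash
python3 - <<'E'
from mot import *
from vis import *
f=seat(-1)
if abs(f[2])<25: free(-1); read("free")
t=np.load("pics/top1.npy"); s=np.load("pics/scene1.npy")
c=t[155:212,325:385]; cv2.imwrite("pics/boxt.png",cv2.resize(c[:,:,::-1],None,fx=8,fy=8,interpolation=cv2.INTER_NEAREST))
E
```

```text
seated: t=34.84 F=[ 0.163  0.324 -3.306] M=[ 0.119 -0.002 -0.027] M.y=0.015 w=0.0600 gf=30.0
seated-1: t=35.29 F=[ 0.397 -0.115 -3.088] M=[ 0.073 -0.013 -0.015] M.y=-0.003 w=0.0599 gf=30.0
seated-2: t=35.74 F=[-2.563  1.055  9.588] M=[ 0.388  0.32  -0.008] M.y=0.370 w=0.0598 gf=30.0
free: t=37.18 F=[-0.093 -0.22  -0.09 ] M=[0.067 0.137 0.004] M.y=0.145 w=0.0852 gf=0.0
```

View pics/boxt.png

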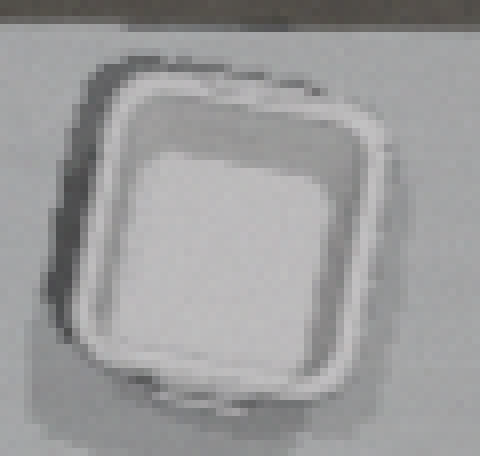

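The picture shows the box rim with its centre at about (229,238) in the crop, which is (353.1,184.3) full-frame. Regripping the right case and presenting it.

```bash
python3 - <<'E'
from mot import *
from vis import *
b=ray("top",(353.1,184.3),.063); print("box ray",b,"tri",tri((373.3,232.5),(353.1,184.3)))
k=-1; p=pos(k)
take(k)
zt=.174-.006+ZG
arm.move_l(pose(p,zt)[0],feed=.15); read("up")
arm.move_l(pose(b[:2],zt)[0],feed=.1); arm.sleep(1.2); read("there")
print(arm.current_ee_pos(),arm.current_tool_rot(),arm.current_dq())
s=arm.snapshot("scene"); np.save("pics/s3.npy",s); cv2.imwrite("pics/s3.png",cv2.resize(s[90:350,200:460,::-1],None,fx=2.3,fy=2.3))
np.save("pics/t3.npy",arm.snapshot("top")); cv2.imwrite("pics/t3.png",np.load("pics/t3.npy")[:,:,::-1])
E
```

```text
box ray [ 0.662 -0.063  0.063] tri [[ 0.663 -0.063  0.058]]
gripped: t=39.32 F=[-0.571  0.175  5.834] M=[ 0.11   0.216 -0.095] M.y=0.229 w=0.0599 gf=30.0
up: t=41.28 F=[-0.15   0.35  -3.479] M=[0.057 0.003 0.005] M.y=0.010 w=0.0599 gf=30.0
there: t=45.26 F=[ 0.157  0.086 -3.248] M=[ 0.074  0.024 -0.008] M.y=0.034 w=0.0601 gf=30.0
[ 0.662 -0.063  0.191] [[ 0.99  -0.138 -0.   ]
 [-0.138 -0.99  -0.   ]
 [-0.     0.    -1.   ]] [-0.016 -0.059  0.073 -0.074 -0.025  0.05 ]
```

View pics/s3.png

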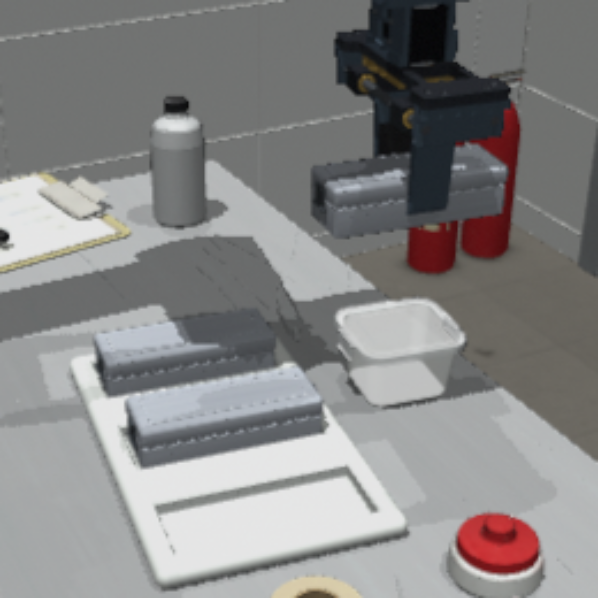

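The held case hangs level over the box, with its centre at (410,190) in the crop. The left and middle cases sit in the rack. I'll do a numerical check of the seated lids and the level of the held case before handing in.

```bash
python3 - <<'E'
from vis import *
s=np.load("pics/s3.npy"); b=np.load("pics/scene1.npy")
for n,i in(("before",b),("now",s)):
    print(n,[quad(c).tolist() for c in lids("scene",i,(230,215,375,345),v=120)[0]])
# shift of edge patches (phase correlation on gradients)
g=lambda i:cv2.Laplacian(cv2.GaussianBlur(cv2.cvtColor(i,cv2.COLOR_RGB2GRAY),(3,3),0),cv2.CV_32F)
for n,(x0,y0,x1,y1) in dict(left=(236,228,285,262),middle=(250,248,345,296),box=(340,215,406,268),timer=(390,308,440,352),flask=(260,128,294,192),roll=(312,338,362,384)).items():
    print(n,cv2.phaseCorrelate(g(b)[y0:y1,x0:x1],g(s)[y0:y1,x0:x1]))
# held case level: clip its lower edge corners (crop px/2.3+offset)
P0=P("scene"); M=lambda X:(P0@np.r_[X,1])[:2]/(P0@np.r_[X,1])[2]
import mot
ex=np.array([np.cos(np.radians(mot.YAW)),np.sin(np.radians(mot.YAW))]); c=np.array([.662,-.063])-.03*mot.EY
for sgn in(-1,1):
    for z in(.174,.220): print(sgn,z,(M([*(c+sgn*.08*ex),z])-[200,90])*2.3)
E
python3 -c "
import cv2,numpy as np
i=np.load('pics/s3.npy')[145:205,325:430,::-1]; cv2.imwrite('pics/h.png',cv2.resize(i,None,fx=7,fy=7,interpolation=cv2.INTER_CUBIC))"
```

```text
before [[[362.0, 295.0], [277.0, 314.0], [270.0, 295.0], [349.0, 279.0]], [[338.0, 261.0], [265.0, 278.0], [255.0, 266.0], [325.0, 249.0]], [[318.0, 234.0], [246.0, 248.0], [241.0, 237.0], [311.0, 224.0]]]
now [[[339.0, 262.0], [265.0, 279.0], [255.0, 266.0], [330.0, 250.0]], [[294.0, 241.0], [246.0, 248.0], [241.0, 236.0], [276.0, 230.0]]]
left ((-0.019780431492613104, 0.05373362312152352), 0.955687620109982)
middle ((0.03523208228502028, 0.2731235263477103), 0.8237285506394174)
box ((-0.22403078701636758, 0.06642256567475968), 0.69336570437553)
timer ((0.012158703313723151, 0.5537474280987595), 0.8800385386149089)
flask ((-0.0036241411745692176, 0.047622285834837186), 0.7373958926440941)
roll ((0.09063952768634564, -0.059962650780033044), 0.9055241636435191)
-1 0.174 [334.308 239.383]
-1 0.22 [336.011 188.117]
1 0.174 [505.762 212.683]
1 0.22 [511.147 163.001]
```

View pics/h.png

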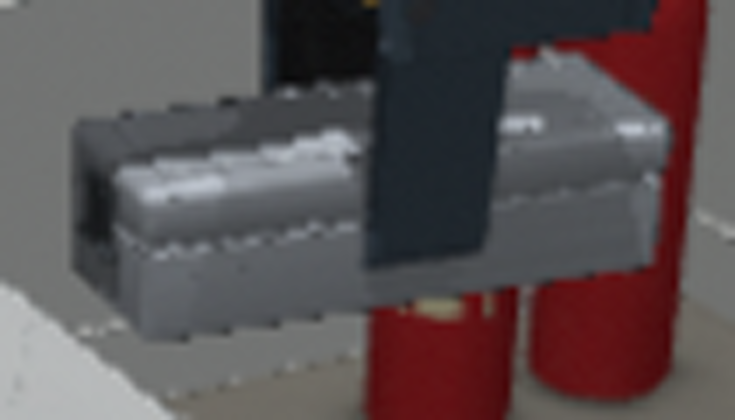

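The close-up shows the lower edge running from (145,340) to (650,265), within about half a degree of the line predicted for a level case. The neighbours and bystanders haven't moved, so I'm handing in.

```bash
python3 -c "
from rig import arm
print(arm.current_t(), arm.current_width(), arm.sign_off())"
```

```text
the job is handed in; nothing more can be done
45.3583 0.05992772954549713 None
```

The right case rattles: after testing and reseating all three, I handed the job in at 45.4 s with it held level and still, centred about 11 cm above the food box rim, and the left and middle cases released and home.

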